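Start the vial mixer for the red-capped vial

ROBOT

A 6-joint arm with a two-finger parallel gripper is mounted at the origin on a cart in front of the work surface, level with it; the furniture and walls round the work are solid. World frame = base frame: x ahead of the robot, y to its left, z up, the work surface at z = 0. Lengths are in mm, angles in rad, forces in N, time in s.
With the tool pointing down it reaches from about 350 to 775 mm from the base axis. Payload 5.5 kg.
Tool frame: the origin (TCP) lies on the centre line of the jaws, within the pads' length; the fingertips stand 8 mm ahead of it and the grasp point (between the pads) lies 11 mm behind it; y points along the fingers, x is the direction in which the jaws open and shut, and the axes are right-handed (so a half turn about y gives the same grasp; the last joint's range is limited). The gripper opens to 85 mm and grips with 20 to 120 N. Pads are 22 mm wide; open, the fingers measure 114 mm over their backs; the gripper's body (76 mm by 85 mm) begins 54 mm behind the grasp point. The pads swing forward as they close: fully open they stand 13 mm farther back than shut.
Start: joints at [-1.317, 0.313, 0.046, 1.304, 0, 1.431], TCP at [220.627, -531.032, 239.323] pointing down, gripper open.
Joint ranges: [-2.76, 2.76], [-0.86, 1.69], [-1.03, 1.26], [-2.2, 2.34], [-1.47, 1.5], [-3.14, 3.14]. Speed limits (rad/s): [2.57, 2.57, 3.14, 3.14, 3.14, 3.14].

INTERFACE

Orientations are given as a unit quaternion [x, y, z, w].
In Python, from plant import read_state, optics, ctrl gives the robot as it stands.
- The arm moves only by the tool drive_tool, never from a script. Its argument "deltas" is one flat list of numbers, 7 for each row, row after row: the gripper command: -1 is fully open, 1 is shut, values between are in proportion, then the shift along the world's x, y, z scaled (see below), then the turn, a rotation vector about the world's x, y, z scaled (see below). In form: [gripper, x, y, z, rx, ry, rz, gripper, x, y, z, rx, ry, rz, ...]. A call has 1 to 20 rows; each row shifts and turns the commanded pose from where the row before left it; what a row does not reach is not made up. The controller multiplies each number of a shift by 50 mm and each number of a turn by 0.1 rad. A row lasts 1/8 s, in which the tool goes at most 62.5 mm and 10.7 degrees, less where a joint would pass 70% of its speed; a pose out of reach is approached as far as the arm can. A call with a number of a shift or a turn outside -1 to 1 is refused whole. A call with a gripper value outside its range is refused whole. The fingers move at their own pace and stop on an object; "newtons" is the grip in N (left out, the last holds). Time passes only in rows, so rows that do not move let the fingers close. It gives the time, the measured TCP pose, the force and the opening at its end, in the units of the state.
- read_state(): the state, without advancing time (a new reading comes with each control period).
- optics.read_camera(name): name is "scene" or "top" or "wrist"; returns (picture, depth): 480x640x3 uint8, red, green, blue; 480x640 float32, mm along the optical axis (not along the pixel's ray), 0 where there is no reading.
- optics.camera_model(name): a dict with "fx", "fy", "cx", "cy" (pixels), "dist_coeffs" ([k1, k2, p1, p2, k3] as OpenCV has them; the pictures are not rectified), "R" (3x3) and "t" (3): a world point X has camera coordinates R X + t. Camera axes: x right, y down, z forward; pixel columns grow to the right and rows downward; lengths in mm; the calibration is good to about 2 mm. A picture is of the moment at which its call begins: read the wrist's pose just before it. camera_model takes no time and is no camera call; for the wrist camera it gives the pose at the moment of the call.
- ctrl.close_job(): hands the job in, once; it reports no verdict.
The state is a dict: "time_s": time; "joint_pos": joint angles; "qd": joint speeds; "tau": joint torques, N m; "tcp_pos": TCP position; "tool_rot": TCP orientation; "ft_force": force on the tool from outside, world axes, zero at the start; "moment": the same for the moment, N m; "gripper_width": finger opening in mm.
Only numpy, scipy, OpenCV 4.12 (cv2) and the standard library are available. Lean on these libraries where they do the work, as an engineer would, in place of code of your own. Each camera call takes 0.05 s, during which the arm holds its last target.

TASK

Set the vial mixer going for the red-capped vial: with shut fingertips lightly press the blue key directly in front of that vial until it gives, let it come up, then press the green start key in the same way and withdraw. Leave the other two blue keys alone, do not touch the vials, do not shift the beaker, timer or marker, and pick nothing up.

Things in the scene. Friction and masses are not known exactly. Their poses are not given: they have to be found in the camera images.
- mixer: bench-top vial mixer, fixed to the bench, white housing 140 x 330 mm, front deck 30 mm high; origin under its centre, x to its back (away from the robot), y to its left, z up. Along the front of the deck, at x = -40 mm: three blue keys at y = +115, +45, -25 mm and the green start key at y = -110 mm. Behind the blue keys, at x = +35 mm and the same y, a grey block with top at 55 mm has three wells, one vial in each; behind the green key is a grey motor cover, top at 46 mm
- key_left_top (a point): centre of the top of the left blue key (36 x 36 mm, top 39 mm above the bench, 9 mm above the deck); it moves with the key
- key_left (a joint): travel of the left blue key in m: 0 up, 0.006 fully down; a spring brings it back. It moves from about 1 N, registers at 3 mm (about 3.3 N) and is fully down at about 6 N
- well_left (a point): centre of the mouth of the well behind the left blue key (23 mm across, 25 mm deep), 75 mm behind that key's centre
- key_middle_top (a point): centre of the top of the middle blue key (36 x 36 mm, top 39 mm above the bench, 9 mm above the deck); it moves with the key
- key_middle (a joint): travel of the middle blue key in m: 0 up, 0.006 fully down; a spring brings it back. It moves from about 1 N, registers at 3 mm (about 3.3 N) and is fully down at about 6 N
- well_middle (a point): centre of the mouth of the well behind the middle blue key (23 mm across, 25 mm deep), 75 mm behind that key's centre
- key_right_top (a point): centre of the top of the right blue key (36 x 36 mm, top 39 mm above the bench, 9 mm above the deck); it moves with the key
- key_right (a joint): travel of the right blue key in m: 0 up, 0.006 fully down; a spring brings it back. It moves from about 1 N, registers at 3 mm (about 3.3 N) and is fully down at about 6 N
- well_right (a point): centre of the mouth of the well behind the right blue key (23 mm across, 25 mm deep), 75 mm behind that key's centre
- key_start_top (a point): centre of the top of the green start key (36 mm front to back, 50 mm wide, top 39 mm above the bench); it moves with the key
- key_start (a joint): travel of the green start key in m, spring and registering as for the blue keys
- vial_red_center (a point): centre (half-way up) of the loose vial with white body and red cap, 20 mm across, 65 mm tall, upright in one of the wells, its top 95 mm above the bench
- vial_brown_center (a point): centre (half-way up) of the loose vial with brown body and white cap, 20 mm across, 65 mm tall, upright in one of the wells, its top 95 mm above the bench
- vial_white_center (a point): centre (half-way up) of the loose vial with white body and white cap, 20 mm across, 65 mm tall, upright in one of the wells, its top 95 mm above the bench
- beaker_center (a point): centre (half-way up) of a small empty glass beaker, 58 mm across, 68 mm tall, to the right of the mixer
- timer: white lab timer with small buttons of its own, 62 x 62 x 19 mm, lying to the left of the mixer; origin under its centre
- marker_red: white and red marker, 146 mm long along its y, 14 mm thick, lying in front of the mixer; origin under its centre
- vial_red: the same vial as point vial_red_center; origin under its centre
- vial_brown: the same vial as point vial_brown_center; origin under its centre
- vial_white: the same vial as point vial_white_center; origin under its centre

How it is judged:
By the outcome, as a careful person would: the job done as asked, in the order asked, and still so for the second after the job is handed in, with the robot touching nothing.
It also fails if it takes over 38 s, if anything falls off the work surface, if the arm or the gripper's body presses on something with over 40 N, if the wrist force passes 120 N, or if a joint passes its speed limit or range.

## Working session

There is one attempt and no reset: what is moved stays moved. The work goes in short steps, Python scripts to look and compute and a tool call to move; the robot and the scene stay as the last step left them, time stands still between calls to the robot, and variables do not carry over. Pictures are saved under pics/ and viewed, and the job is handed in when it is done.

Besides the shell and the picture viewer there is one more tool, called after "Call:" as name(argument=value, ...), one argument or row to a line, values as JSON. drive_tool: Moves the arm, as the interface text tells. Its arguments: {"type":"object","properties":{"deltas":{"type":"array","items":{"type":"number"}},"newtons":{"type":"number"}},"required":["deltas"]}

```bash
mkdir -p pics
python3 - <<'E'
from plant import read_state, optics, ctrl
import cv2
print(read_state())
for n in ("scene","top"):
    p,d=optics.read_camera(n); cv2.imwrite(f"pics/{n}0.png",p[:,:,::-1])
    import numpy as np; np.save(f"{n}_d.npy",d); m=optics.camera_model(n); print(n,m)
E
```

```text
{'time_s': 0.0, 'joint_pos': array([-1.31658674e+00,  3.13995175e-01,  4.49538671e-02,  1.30361940e+00,
       -2.53227809e-05,  1.43118516e+00]), 'qd': array([ 5.55153910e-04,  4.65020400e-05, -2.05790922e-04, -1.20240032e-03,
       -5.00110050e-04,  8.05453861e-04]), 'tau': array([-1.86922640e-03, -4.80633438e+01,  2.98528075e+01,  1.96279655e-02,
       -3.34478127e-04,  1.26929515e-05]), 'tcp_pos': array([ 220.48541735, -530.48625895,  238.40158337]), 'tool_rot': array([-0.58772583,  0.39301548, -0.39201952,  0.58858974]), 'ft_force': array([-0.06045064, -0.02310223, -0.16390455]), 'moment': array([0.01791906, 0.01465164, 0.0069929 ]), 'gripper_width': 85.60583938031317}
scene {'fx': 613.1659951908217, 'fy': 613.1659951908217, 'cx': 316.5421327054661, 'cy': 237.52574639913556, 'dist_coeffs': array([-0.10723209,  0.        ,  0.        ,  0.        ,  0.        ]), 'R': array([[-0.68463823, -0.72885935, -0.0058774 ],
       [-0.40524062,  0.38733168, -0.82810278],
       [ 0.60584696, -0.56456906, -0.56054549]]), 't': array([371.50487401, 267.14043578, 783.71607631])}
top {'fx': 520.399144459574, 'fy': 520.399144459574, 'cx': 319.9379472859003, 'cy': 234.9806221211221, 'dist_coeffs': array([-0.06904872,  0.        ,  0.        ,  0.        ,  0.        ]), 'R': array([[ 0.01022976, -0.99959166, -0.02668073],
       [-0.98109788, -0.00487698, -0.19345067],
       [ 0.19324155,  0.02815537, -0.98074715]]), 't': array([ 36.09516917, 538.1503556 , 813.16085391])}
```

View pics/scene0.png

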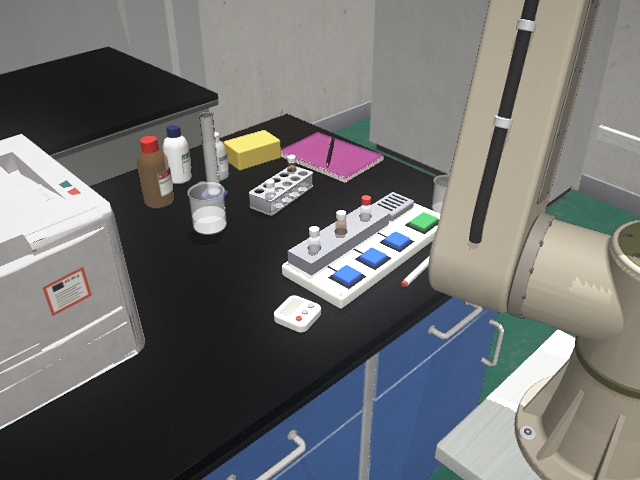

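View pics/top0.png

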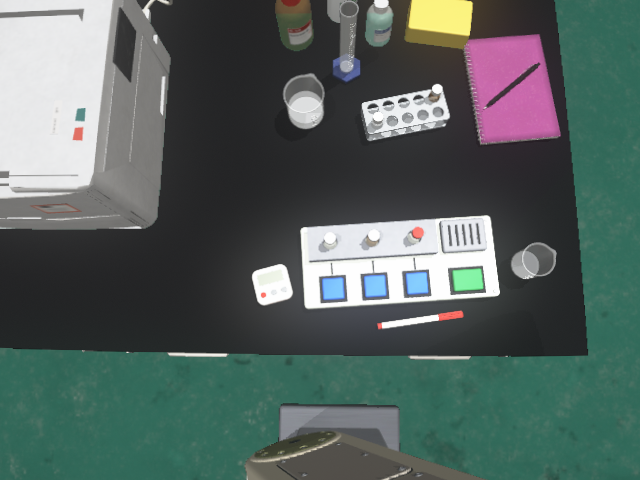

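The red-capped vial (top view 417,234) is in the right well. Its key is the right blue one at (417,284), and the green key is at (467,280). The marker lies in front at about (420,320), with the beaker on the right at (533,261) and the timer on the left.

```bash
cat > h.py <<'E'
import cv2, numpy as np
from plant import read_state, optics, ctrl
def cast(m,uv,z):
    K=np.array([[m['fx'],0,m['cx']],[0,m['fy'],m['cy']],[0,0,1.]])
    n=cv2.undistortPoints(np.array([[uv]],float),K,np.array(m['dist_coeffs']))[0,0]
    R=np.array(m['R']);t=np.array(m['t']); o=-R.T@t; d=R.T@np.array([n[0],n[1],1])
    return o+d*(z-o[2])/d[2]
def blobs(img,lo,hi,amin=60):
    hsv=cv2.cvtColor(img,cv2.COLOR_RGB2HSV)
    k=cv2.inRange(hsv,lo,hi); n,l,s,c=cv2.connectedComponentsWithStats(k)
    out=[]
    for i in range(1,n):
        if s[i,4]>=amin:
            cs=cv2.findContours((l==i).astype(np.uint8),0,2)[0][0]
            out.append((cv2.minAreaRect(cs)[0],s[i,4],c[i],s[i,:4]))
    return out
E
python3 - <<'E'
from h import *
for n in("top","scene"):
    im=cv2.imread(f"pics/{n}0.png")[:,:,::-1].copy(); m=optics.camera_model(n)
    for nm,lo,hi,z in(("blue",(100,150,120),(120,255,255),39),("green",(50,120,100),(75,255,255),39),("red",(0,150,120),(6,255,255),95)):
        for c,a,ce,bb in blobs(im,lo,hi,30):
            print(n,nm,np.round(c),np.round(ce),a,bb[2:],np.round(cast(m,ce,z),1))
E
```

```text
top green [467. 279.] [471. 283.] 116 [30 22] [ 460.6 -211.    39. ]
top red [450. 316.] [450. 316.] 116 [24  9] [ 404.6 -162.4   95. ]
scene blue [396. 239.] [397. 239.] 221 [26 17] [ 458.2 -119.7   39. ]
scene blue [373. 255.] [373. 256.] 248 [27 16] [453.5 -51.1  39. ]
scene blue [346. 274.] [346. 274.] 287 [28 20] [448.4  19.7  39. ]
scene green [423. 220.] [423. 220.] 249 [28 16] [ 464.3 -204.9   39. ]
scene red [148. 144.] [148. 144.] 255 [18 18] [1016.1   54.5   95. ]
scene red [366. 202.] [366. 202.] 46 [9 6] [ 524.5 -106.    95. ]
scene red [ 67. 291.] [ 66. 292.] 235 [48 48] [654.9 406.8  95. ]
```

Run:
```python
from h import *
for n in("top","scene"):
    im=cv2.imread(f"pics/{n}0.png")[:,:,::-1].copy(); m=optics.camera_model(n)
    if n=="top": print(cv2.cvtColor(im,cv2.COLOR_RGB2HSV)[[284,280,233],[417,467,418]])
    for nm,lo,hi,z in(("blue",(98,120,150),(120,255,255),39),("green",(50,120,130),(75,255,255),39),("red",(0,130,90),(6,255,255),95),("marker",(0,130,90),(6,255,255),7)):
        for c,a,ce,bb in blobs(im,lo,hi,30):
            p=cast(m,ce,z)
            if 350<p[0]<600: print(n,nm,np.round(c),np.round(ce),a,bb,np.round(p,1),np.round(cast(m,c,z),1))
m=optics.camera_model("top")
for uv in((378,327),(463,315)):print(cast(m,uv,7))
print(cast(m,(520,265),0))
```

```text
[[102 120 254]
 [ 69 116 245]
 [  2 134 253]]
top blue [417. 283.] [416. 283.] 447 [406 272  23  23] [ 460.2 -120.2   39. ] [ 460.3 -120.5   39. ]
top blue [375. 286.] [375. 286.] 467 [364 275  23  23] [455.5 -51.1  39. ] [455.6 -51.1  39. ]
top blue [333. 288.] [333. 288.] 473 [322 277  23  23] [450.8  18.4  39. ] [450.7  18.4  39. ]
top green [467. 279.] [471. 283.] 116 [453 269  30  22] [ 460.6 -211.    39. ] [ 466.6 -205.4   39. ]
top red [418. 232.] [417. 232.] 82 [413 228  10  10] [ 534.7 -114.9   95. ] [ 534.4 -115.1   95. ]
top red [450. 315.] [450. 315.] 170 [438 311  25  10] [ 405.1 -162.3   95. ] [ 405.2 -162.4   95. ]
top marker [418. 232.] [417. 232.] 82 [413 228  10  10] [ 552.6 -129.1    7. ] [ 552.2 -129.4    7. ]
top marker [450. 315.] [450. 315.] 170 [438 311  25  10] [ 408.9 -181.7    7. ] [ 409.  -181.8    7. ]
scene blue [396. 239.] [397. 240.] 273 [384 232  26  17] [ 456.6 -117.7   39. ] [ 457.9 -118.5   39. ]
scene blue [373. 257.] [373. 257.] 308 [360 248  27  18] [451.3 -48.6  39. ] [451.6 -48.4  39. ]
scene blue [347. 275.] [347. 275.] 339 [333 265  28  20] [446.3  21.1  39. ] [446.7  20.9  39. ]
scene green [423. 220.] [423. 220.] 249 [410 213  28  16] [ 464.3 -204.9   39. ] [ 464.1 -204.6   39. ]
scene red [366. 200.] [366. 199.] 86 [361 195  10  10] [ 529.5 -111.4   95. ] [ 529.8 -110.9   95. ]
[388.39695523 -58.59135887   7.        ]
[ 409.31768881 -203.5058985     7.        ]
[ 496.54167054 -308.83783797    0.        ]
```

Run:
```python
from h import *
from scipy.spatial.transform import Rotation as R
s=read_state(); r=R.from_quat(s['tool_rot']); M=r.as_matrix(); print(M.round(3))
x=M[:,0]; a=np.arctan2(x[1],x[0]); print("jaw yaw",a)
d=np.array([459.5,-119.5,140])-s['tcp_pos']; print(d, d/50)
```

```text
[[ 0.384 -0.     0.923]
 [-0.923  0.002  0.384]
 [-0.002 -1.     0.   ]]
jaw yaw -1.1770236016262174
[239.00113738 411.07294728 -98.49981029] [ 4.78002275  8.22145895 -1.96999621]
```

Call:
drive_tool(
  deltas=[1,0.4,0.68,0,0,0,-0.33,1,0.4,0.68,0,0,0,-0.33,1,0.4,0.68,0,0,0,-0.33,1,0.4,0.68,0,0,0,-0.33,1,0.4,0.69,0,0,0,-0.33,1,0.4,0.69,0,0,0,-0.33,1,0.4,0.69,-0.3,0,0,-0.33,1,0.4,0.69,-0.3,0,0,-0.33,1,0.4,0.69,-0.3,0,0,-0.33,1,0.4,0.69,-0.3,0,0,-0.33,1,0.4,0.68,-0.3,0,0,-0.33,1,0.38,0.68,-0.3,0,0,-0.31,1,0,0,0,0,0,0,1,0,0,0,0,0,0,1,0,0,0,0,0,0],
  newtons=20,
)

```text
time_s: 1.98
tcp_pos: [459.5, -121.0, 149.8]
tool_rot: [0.5, -0.5, 0.501, -0.5]
ft_force: [-0.5, -0.0, 0.6]
gripper_width: -0.0
```

Run:
```python
from h import *
for n in("wrist","top","scene"):
    m=optics.camera_model(n)
    p,d=optics.read_camera(n); cv2.imwrite(f"pics/{n}1.png",p[:,:,::-1])
    if n=="wrist":
        for nm,lo,hi,z in(("blue",(98,110,120),(120,255,255),39),("green",(50,90,100),(75,255,255),39),("red",(0,130,90),(6,255,255),95)):
            for c,a,ce,bb in blobs(p,lo,hi,100): print(nm,np.round(c),a,bb,np.round(cast(m,c,z),1))
s=read_state();print(s['tcp_pos'],s['ft_force'],s['joint_pos'],s['time_s'])
a=cv2.imread("pics/wrist1.png");b=cv2.imread("pics/top1.png")
cv2.imwrite("pics/c1.png",cv2.resize(np.hstack([a,b]),(800,300)))
```

```text
blue [321. 235.] 2714 [293 209  56  54] [ 464.  -121.7   39. ]
blue [219. 242.] 2709 [190 216  59  54] [459.2 -52.7  39. ]
blue [117. 250.] 2798 [ 85 223  64  54] [454.1  16.5  39. ]
green [448. 226.] 3793 [410 199  76  56] [ 470.1 -206.4   39. ]
red [310. 120.] 912 [293 101  35  39] [ 537.7 -116.4   95. ]
red [398. 288.] 843 [371 277  55  23] [ 450.7 -163.6   95. ]
[ 459.55670892 -120.93169958  149.71375281] [-0.18268803  0.02296981  0.84501183] [-4.26378948e-01  1.70205409e-01 -3.67015866e-01  1.03280743e+00
 -1.46026155e-04  2.71693589e+00] 2.125
```

View pics/c1.png

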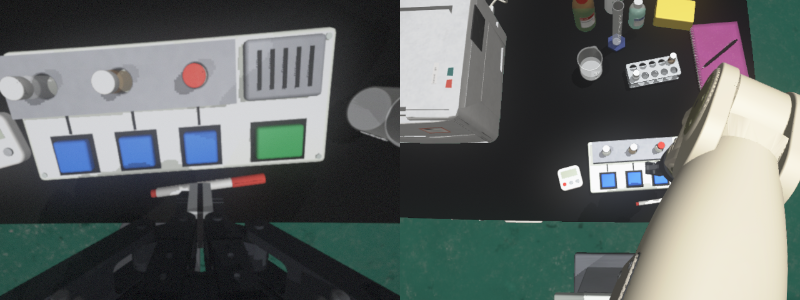

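View pics/scene1.png

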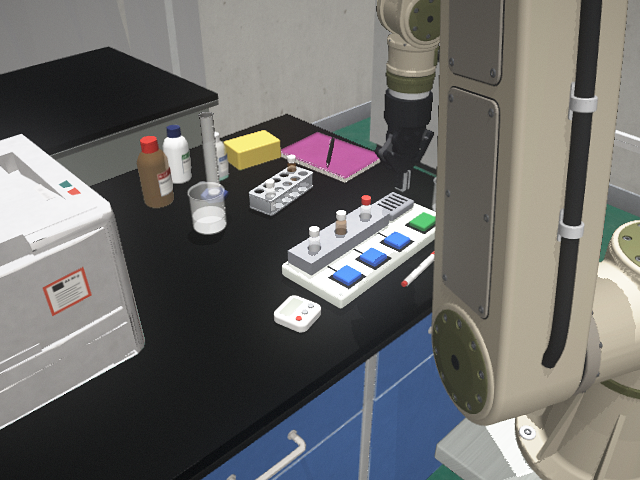

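Run:
```python
from h import *
m=optics.camera_model("wrist");R=m['R'];print(-R.T@m['t'],R.round(2))
for n in("scene","wrist"):
    m=optics.camera_model(n)
    K=np.array([[m['fx'],0,m['cx']],[0,m['fy'],m['cy']],[0,0,1.]])
    for P in([459.5,-121,141.7],[459.5,-121,39]):
        print(n,cv2.projectPoints(np.array([P]),cv2.Rodrigues(m['R'])[0],m['t'],K,m['dist_coeffs'])[0].ravel())
s=cv2.imread("pics/scene1.png");cv2.imwrite("pics/sc1c.png",cv2.resize(s[80:260,320:480],None,fx=3,fy=3,interpolation=2))
```

```text
[ 537.41840242 -120.79024188  284.37540626] [[-0.   -1.    0.  ]
 [-0.95  0.    0.3 ]
 [-0.3  -0.   -0.95]]
scene [400.48693373 189.07124295]
scene [396.52968003 238.50255338]
wrist [320.24149036 315.92133658]
wrist [319.95012213 241.69062464]
```

View pics/sc1c.png

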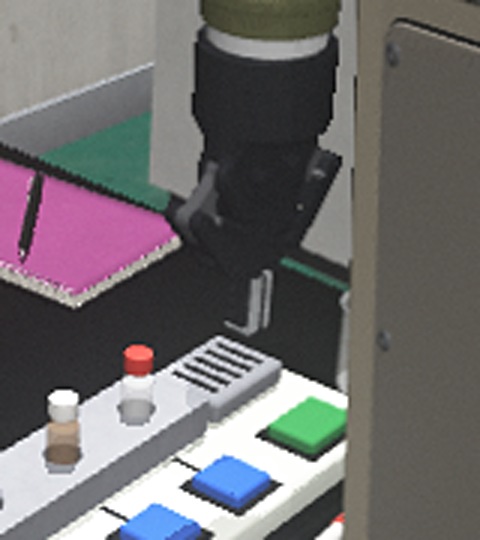

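The fingertip's projected position agrees with the picture: (400,189) against (402,190). The three views average the right key at about (460.5,-120), so I'm descending onto it.

Call:
drive_tool(
  deltas=[1,0.02,0,-0.3,0,0,0,1,0,0,-0.4,0,0,0,1,0,0,-0.4,0,0,0,1,0,0,-0.4,0,0,0,1,0,0,-0.3,0,0,0,1,0,0,-0.1,0,0,0,1,0,0,0,0,0,0,1,0,0,0,0,0,0],
)

```text
time_s: 3.12
tcp_pos: [461.2, -120.3, 54.9]
tool_rot: [0.5, -0.5, 0.5, -0.5]
ft_force: [-0.3, -0.7, 0.7]
gripper_width: -0.2
```

Run:
```python
from h import *
p,d=optics.read_camera("wrist"); cv2.imwrite("pics/wrist2.png",p[:,:,::-1])
p,d=optics.read_camera("scene"); cv2.imwrite("pics/s2.png",cv2.resize(p[100:300,300:480,::-1],None,fx=3,fy=3))
s=read_state();print(s['tcp_pos'],s['ft_force'],s['time_s'])
```

```text
[ 461.21000674 -120.25408403   54.98999841] [ 0.22695227 -0.21229465 -0.56018333] 3.225
```

View pics/wrist2.png

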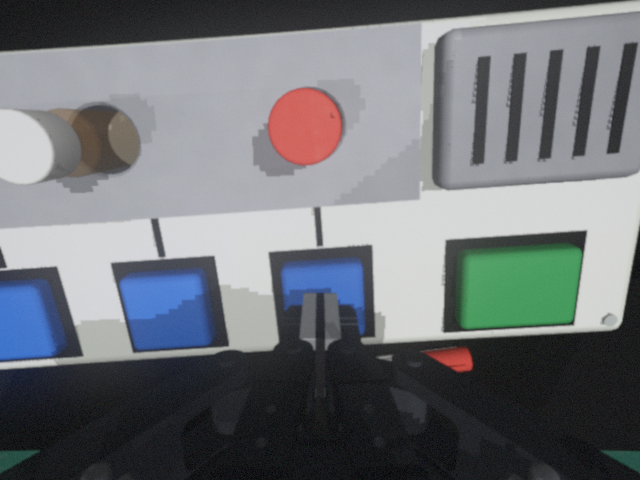

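View pics/s2.png

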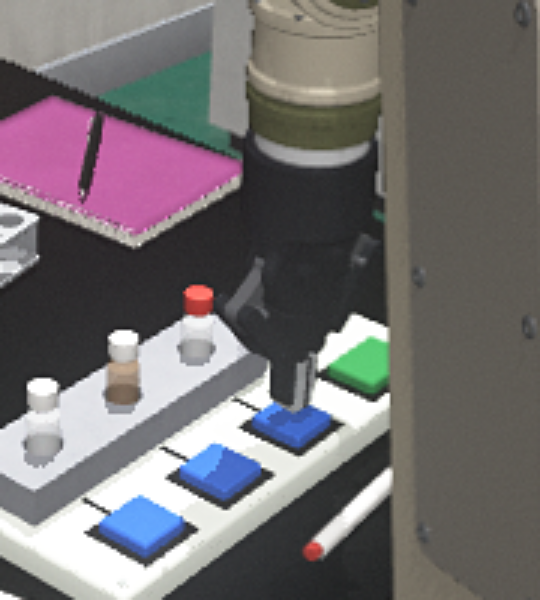

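The fingertips are over the right key, at (320,300) in the wrist picture. Pressing now in small steps.

Call:
drive_tool(
  deltas=[1,0,0,-0.06,0,0,0,1,0,0,-0.06,0,0,0,1,0,0,-0.04,0,0,0,1,0,0,0,0,0,0],
)

```text
time_s: 3.72
tcp_pos: [460.5, -120.0, 46.2]
tool_rot: [-0.5, 0.5, -0.5, 0.5]
ft_force: [0.4, 0.5, 0.8]
gripper_width: -0.1
```

Call:
drive_tool(
  deltas=[1,0,0,-0.02,0,0,0,1,0,0,-0.02,0,0,0,1,0,0,0,0,0,0],
)

```text
time_s: 4.1
tcp_pos: [460.6, -120.0, 44.4]
tool_rot: [0.5, -0.5, 0.5, -0.5]
ft_force: [-1.0, 1.8, 2.4]
gripper_width: 0.2
```

Call:
drive_tool(
  deltas=[1,0,0,-0.02,0,0,0,1,0,0,0,0,0,0],
)

```text
time_s: 4.35
tcp_pos: [460.6, -120.0, 43.4]
tool_rot: [0.5, -0.5, 0.5, -0.5]
ft_force: [-1.3, 1.2, 4.2]
gripper_width: -0.1
```

Call:
drive_tool(
  deltas=[1,0,0,-0.02,0,0,0,1,0,0,0,0,0,0],
)

```text
time_s: 4.6
tcp_pos: [460.6, -120.0, 42.3]
tool_rot: [-0.5, 0.5, -0.5, 0.5]
ft_force: [-2.0, 0.5, 4.7]
gripper_width: -0.3
```

Call:
drive_tool(
  deltas=[1,0,0,-0.01,0,0,0,1,0,0,0,0,0,0],
)

```text
time_s: 4.85
tcp_pos: [460.6, -120.0, 41.8]
tool_rot: [-0.5, 0.5, -0.5, 0.5]
ft_force: [-1.8, 0.8, 4.5]
gripper_width: 0.1
```

Run:
```python
from h import *
f=[]
for i in range(4):
    p,d=optics.read_camera("scene"); s=read_state(); f.append(s['ft_force'])
print(np.mean(f,0),s['tcp_pos'],s['time_s'])
cv2.imwrite("pics/s3.png",cv2.resize(p[180:300,300:480,::-1],None,fx=4,fy=4))
```

```text
[-2.02796425  0.73339156  5.36410663] [ 460.57054457 -120.00427163   41.82564678] 5.05
```

View pics/s3.png

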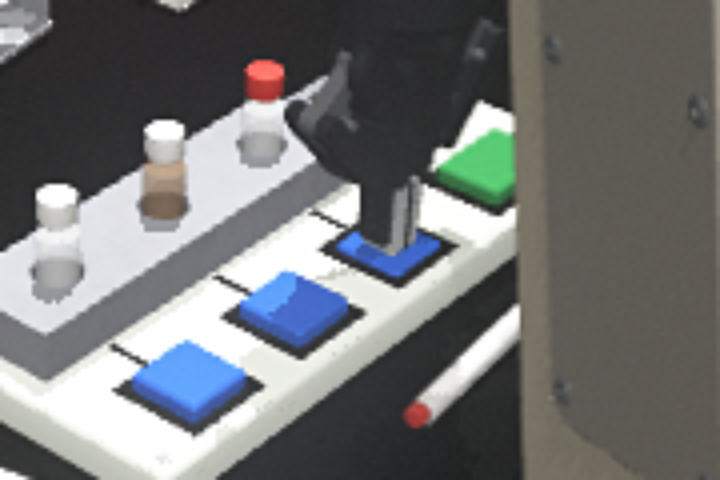

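The right key is visibly sunk, by about 5 mm at 5.4 N. I'm releasing it and moving over the green key.

Call:
drive_tool(
  deltas=[1,0,0,0.06,0,0,0,1,0,0,0.1,0,0,0,1,0,0,0.3,0,0,0,1,0,0,0.3,0,0,0,1,0,0,0,0,0,0,1,0.02,-0.3,0,0,0,0,1,0.03,-0.4,0,0,0,0,1,0.03,-0.4,0,0,0,0,1,0.03,-0.4,0,0,0,0,1,0.01,-0.2,0,0,0,0,1,0,0,0,0,0,0,1,0,0,0,0,0,0],
)

```text
time_s: 6.55
tcp_pos: [466.3, -204.6, 79.7]
tool_rot: [-0.5, 0.5, -0.5, 0.5]
ft_force: [-0.0, -0.2, -0.3]
gripper_width: 0.2
```

Run:
```python
from h import *
p,d=optics.read_camera("wrist"); cv2.imwrite("pics/wrist4.png",p[:,:,::-1])
p,d=optics.read_camera("scene"); cv2.imwrite("pics/s4.png",cv2.resize(p[180:300,300:480,::-1],None,fx=4,fy=4))
s=read_state();print(s['tcp_pos'],s['ft_force'],s['time_s'])
```

```text
[ 466.47498136 -204.38267254   79.81920569] [-0.49988893 -0.40071264 -0.14778999] 6.65
```

View pics/wrist4.png

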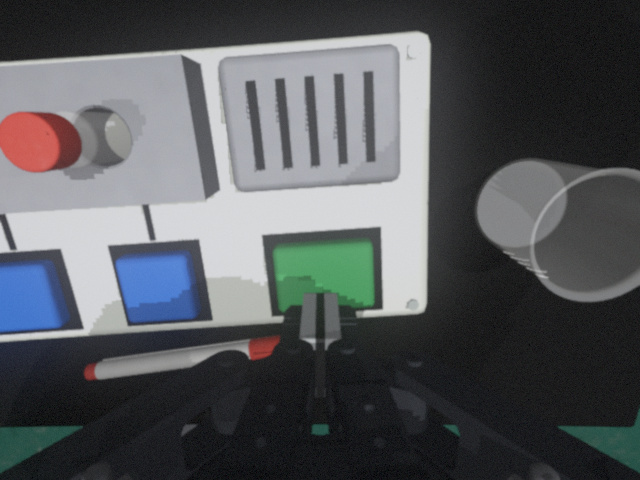

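View pics/s4.png

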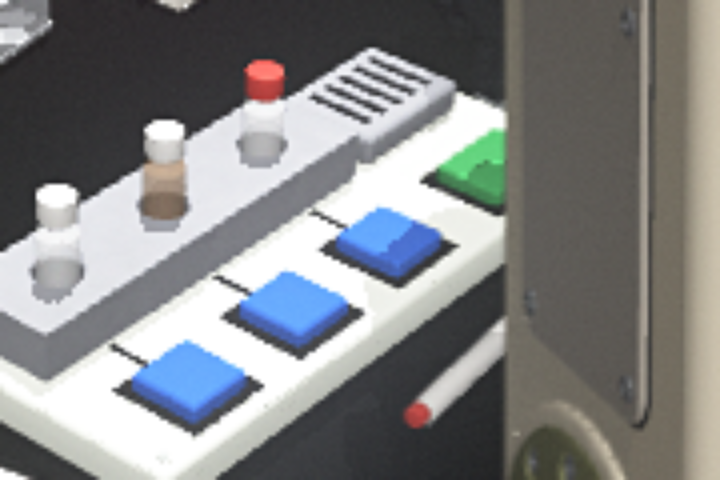

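The right key is back up, and the tip is over the green key. Pressing it the same way.

Call:
drive_tool(
  deltas=[1,0,0,-0.3,0,0,0,1,0,0,-0.2,0,0,0,1,0,0,-0.08,0,0,0,1,0,0,-0.06,0,0,0,1,0,0,0,0,0,0],
)

```text
time_s: 7.28
tcp_pos: [466.6, -205.0, 47.7]
tool_rot: [-0.5, 0.5, -0.5, 0.5]
ft_force: [-0.7, -0.5, 0.4]
gripper_width: 0.5
```

Call:
drive_tool(
  deltas=[1,0,0,-0.02,0,0,0,1,0,0,-0.02,0,0,0,1,0,0,-0.02,0,0,0,1,0,0,0,0,0,0],
)

```text
time_s: 7.78
tcp_pos: [466.9, -205.2, 45.1]
tool_rot: [0.5, -0.5, 0.5, -0.5]
ft_force: [0.0, -0.2, 2.9]
gripper_width: -0.1
```

Call:
drive_tool(
  deltas=[1,0,0,-0.02,0,0,0,1,0,0,0,0,0,0],
)

```text
time_s: 8.02
tcp_pos: [466.9, -205.2, 44.0]
tool_rot: [0.5, -0.5, 0.5, -0.5]
ft_force: [0.8, 0.7, 3.5]
gripper_width: 0.2
```

Call:
drive_tool(
  deltas=[1,0,0,-0.02,0,0,0,1,0,0,-0.02,0,0,0,1,0,0,0,0,0,0],
)

```text
time_s: 8.4
tcp_pos: [466.9, -205.2, 42.0]
tool_rot: [0.5, -0.5, 0.5, -0.5]
ft_force: [0.6, -0.1, 5.0]
gripper_width: -0.1
```

Run:
```python
from h import *
f=[]
for i in range(4):
    p,d=optics.read_camera("wrist"); s=read_state(); f.append(s['ft_force'])
print(np.mean(f,0),s['tcp_pos'],s['time_s'])
cv2.imwrite("pics/w5.png",p[:,:,::-1])
```

```text
[ 1.00484786 -0.6640701   5.0446251 ] [ 466.89912612 -205.21607599   41.99898479] 8.6
```

View pics/w5.png

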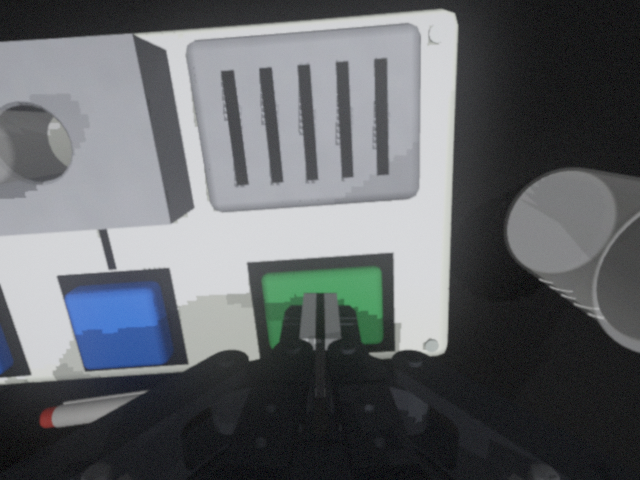

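The green key is down about 5 mm at 5.0 N. Withdrawing straight up.

Call:
drive_tool(
  deltas=[1,0,0,0.06,0,0,0,1,0,0,0.1,0,0,0,1,0,0,0.4,0,0,0,1,0,0,0.5,0,0,0,1,0,0,0.5,0,0,0,1,0,0,0.5,0,0,0,1,0,0,0.4,0,0,0,1,0,0,0,0,0,0,1,0,0,0,0,0,0,1,0,0,0,0,0,0],
)

```text
time_s: 9.85
tcp_pos: [465.8, -204.5, 163.5]
tool_rot: [-0.5, 0.501, -0.499, 0.5]
ft_force: [-0.4, -0.5, 0.7]
gripper_width: -0.0
```

Run:
```python
from h import *
p,d=optics.read_camera("wrist"); q,d=optics.read_camera("scene")
cv2.imwrite("pics/c6.png",cv2.resize(np.hstack([p,q])[:,:,::-1],(800,300)))
s=read_state();print(s['tcp_pos'],s['ft_force'],np.abs(s['qd']).max(),s['time_s'])
```

```text
[ 466.05824491 -204.67085469  163.83735391] [-0.06774819 -0.28484639 -0.20861536] 0.006339871561690667 9.95
```

View pics/c6.png

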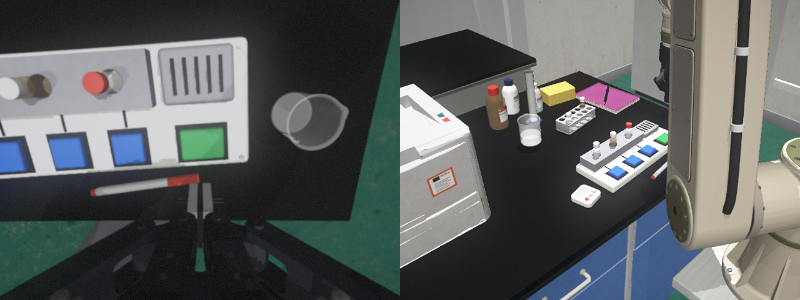

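The keys look up again, nothing has shifted, and the arm is clear at z = 164 mm.

```bash
python3 -c "
from plant import ctrl; print(ctrl.close_job())"
```

```text
the job is handed in; nothing more can be done
None
```

I pressed the right blue key, which is the one in front of the red-capped vial, then let it come up and pressed the green start key. I withdrew and handed the job in at about 10 s.

- **Right blue key:** it went down about 5 mm at about 5.4 N, past the 3 mm point where it registers. The scene picture showed it sunk under the fingertips and back up after I lifted.
- **Green start key:** it went down about 5 mm at about 5.0 N. In the last wrist picture it appears back up. The mixer gives no signal I could read, so registration is inferred from the travel and force.
- **Everything else:** in the last pictures the other two blue keys, the vials, beaker, timer and marker look unmoved. I judged this by eye and did not measure it. The tool ended 164 mm above the bench with about zero force.
- **Disagreement:** the three cameras' readings of the keys differed by up to about 6 mm in x. I pressed at their averages, and the pictures showed the fingertips well within both keys.

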